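Close up the dust extractor's drawer and present its fine filter

TASK

I have just laid a fresh coarse filter in the drawer of the little dust extractor: push the drawer fully home, and fold the red flap on top of the extractor right back, past upright. Then draw the fine filter that sits under the flap straight up out of its slot by its yellow tab, carry it upright, and finish while still holding it up steady over the green cutting mat, hanging upright with its lower edge at least 10 cm above the mat and a broad face turned square to me at the far side of the desk. Do not disturb the paints, the jar, the sanding stick or the miniature standing on the extractor's deck.

Things in the scene. Friction and masses are not known exactly. Their poses are not given: they have to be found in the camera images.
- table: the grey desk top; its axes are the world axes: x points away from the robot to the far side of the desk (where the person sits), y to the robot's left, z up; its surface is at z = 0
- extractor: benchtop dust extractor, cream shell, fixed, 190 (x) x 240 (y) x 156 mm high, on either side of the desk; origin at the centre of its underside, its front looks along its own -x (roughly to the robot). Front half (x -95 to 0 mm): low suction deck, 75 mm high, perforated steel top, drawer under it. Rear half (x 0 to 95): filter housing, 150 mm high, red flap on top
- drawer (a joint): how far the drawer stands out of the extractor's front, in m: 0 is fully home (a firm stop), it starts 0.022 to 0.040 out; slides stiffly (about 1.5 N) along the extractor's -x. Counts as fully home below 0.004
- drawer_pull (a point): middle of the outer edge of the drawer's black finger pull, a ledge 80 mm wide (y), 10 mm high, 16 mm deep, 50 mm above the desk, 26 mm out from the deck's front face when home. The grey drawer front behind it is 192 mm wide, 9 to 61 mm above the desk, its face 10 mm ahead of the deck's front face when home. Axes as the extractor's
- flap (a joint): angle of the red flap, rad: 0 shut and level, 1.57 upright, 1.9 its stop leaning back; the stiff hinge holds it at any angle (about 0.11 N m, its weight adds about 0.07)
- flap_hinge (a point): middle of the flap's hinge line, which runs along the extractor's y at the rear top edge of the housing: extractor's x = 92 mm, z = 150 mm. The flap is 92 mm long from the hinge to the front, 236 mm wide, 6 mm thick; its front edge swings up and back
- flap_tongue (a point): where to pinch the flap: on its black pull tongue, which juts 40 mm forward of the flap's front edge over the low deck; 30 mm wide (y, pinch across this), 8 mm thick. The point is mid-thickness, 28 mm ahead of the flap's edge, 120 mm from the hinge line, 4 mm above the hinge's height when shut; free air below it: about 74 mm to the deck
- filter: the fine filter: white-framed pleated cassette, 18 mm thick (x), 160 wide (y), 90 high (z), 0.1 to 0.2 kg, with a yellow tab in the middle of its top edge, 12 (x) x 30 (y) x 34 mm high (top 124 mm above its foot). Origin at the centre of its underside. Broad faces look along its +x and -x. Starts upright in the slot, axes as the extractor's, 2 mm play each side in x, 4 mm in y
- filter_tab (a point): grip point in the yellow tab, 112 mm above the filter's foot (126 mm above the desk at the start); grip across the tab's 30 mm width (y); the frame's top edge is 22 mm below it
- filter_foot (a point): centre of the filter's underside
- mat: the green cutting mat, 200 (x) x 240 (y) x 3 mm, fixed flat on the desk on the other side from the extractor; origin at the centre of its underside
- pot_red: bystander: round paint pot, dark red with grey cap, 34 mm across, 51 mm high; origin under its centre
- pot_blue: bystander: the same pot in blue
- pot_ochre: bystander: the same pot in ochre
- dropper: bystander: slim purple dropper bottle with white nozzle, 25 mm across, 85 mm high; origin under its centre
- jar: bystander: amber glass jar with white lid, 64 mm across, 75 mm high; origin under its centre
- miniature: bystander: small grey printed figure on a round black base, 28 mm across, about 44 mm high, standing on the extractor's deck near its left (+y) end; origin under its centre
- stick: bystander: orange sanding stick, 150 x 14 x 6 mm, lying on the mat near its far edge; origin under its centre
- slot (a point): middle of the filter slot's mouth, hidden under the flap: extractor's x = 36 mm, y = 0, z = 102 mm. The slot is 22 mm (x) by 168 mm (y), its floor 14 mm above the desk. Its mouth is the floor of a well under the flap, open from extractor's x = 8 to 80 mm, 210 mm wide (y), up to the housing's rim 150 mm above the desk

How it is judged:
By the outcome, as a careful person would: the job done as asked, in the order asked, and still so for the second after the job is handed in, while the arm keeps its last pose, push and grip.
It also fails if it takes over 67 s, if anything falls off the work surface, if the arm or the gripper's body presses on something with over 40 N, if the wrist force passes 120 N, or if a joint passes its speed limit or range.

ROBOT

A 6-joint arm with a two-finger parallel gripper is mounted at the origin on the work surface. World frame = base frame: x ahead of the robot, y to its left, z up, the work surface at z = 0. Lengths are in m, angles in rad, forces in N, time in s.
With the tool pointing down it reaches from about 0.3 to 0.875 m from the base axis. Payload 6.4 kg.
Tool frame: the origin (TCP) lies on the mounting face of the last link; the fingertips stand 173 mm ahead of it and the grasp point (between the pads) lies 155 mm ahead of it (ctrl.grip_point_offset is the distance from the TCP to the grasp point, in m); z points along the fingers, y is the line along which they close (so a half turn about z gives the same grasp; the last joint's range is limited). The gripper opens to 85 mm and grips with 20 to 120 N. Pads are 22 mm wide; open, the fingers measure 114 mm over their backs; the gripper's body (76 mm by 85 mm) begins 54 mm behind the grasp point. The pads swing forward as they close: fully open they stand 13 mm farther back than shut.
Start: joints at [-1.497, 0.181, 1.607, -0, 1.354, -0.206], TCP at [0.159, -0.553, 0.405] pointing down, gripper open.
Joint ranges: [-2.99, 2.99], [-0.89, 2.07], [0.3, 2.58], [-1.14, 4.28], [0, 2.63], [-3.12, 3.12]. Speed limits (rad/s): [2.57, 2.57, 3.01, 3.14, 3.14, 3.14].

INTERFACE

Orientations are given as a unit quaternion [w, x, y, z].
In Python, from bench import status, imaging, ctrl, models gives the robot as it stands.
- The arm moves only by the tool send_rows, never from a script. Its argument "commands" is a list that holds one entry, the list of rows, each a list of 6 numbers: the shift along the tool's x, y, z normalised to -1 to 1, where 1 is 3 cm, then the turn, a rotation vector about the tool's x, y, z normalised to -1 to 1, where 1 is 0.1 rad. A call has 1 to 8 rows; each row shifts and turns the commanded pose from where the row before left it, along the tool's axes as they then stand; what a row does not reach is not made up. A row lasts 1/12 s, in which the tool goes at most 41.7 mm and 7.16 degrees, less where a joint would pass 70% of its speed; a pose out of reach is approached as far as the arm can. A call with a number of a shift or a turn outside -1 to 1 is refused whole. A call with a gripper value outside its range is refused whole. "jaw" is the opening, from 0 (shut) to 1 (fully open), set as the call begins (left out, the last holds). The fingers move at their own pace and stop on an object; the grip force is fixed at half the most. Time passes only in rows, so rows that do not move let the fingers close. It gives the time, the measured TCP pose, the force, the opening and the grip force at its end, in the units of the state.
- status.get_obs(): the state, without advancing time (a new reading comes with each control period).
- imaging.camera(name): name is "scene" or "top" or "wrist"; returns a dict with "image" (384x512x3 uint8, blue, green, red), "depth" (384x512 float32, m along the optical axis (not along the pixel's ray), 0 where there is no reading), "mtx" (3x3 intrinsics, pixels), "k1" (the pictures are not rectified: a ray, as slopes to the right and down, at radius r is drawn at 1 + k1 r^2 times it, then the intrinsics apply), "pose" (4x4, takes a point from camera to world coordinates). Camera axes: x right, y down, z forward; pixel columns grow to the right and rows downward; lengths in m; the calibration is good to about 2 mm. A picture is of the moment at which its call begins.
- ctrl.hand_in(): hands the job in; it is judged then, once.
Trained networks look in a picture, given as the dict that the camera call returned (one of the last four; its "shot" number tells which), for a name from the list of things; names that differ only in an ending like _2 or _b are one class to them, and where a whole thing is asked for, a point or a joint stands for the part that bears it (a point fixed in the world has none). Each returns a list of dicts, best first, with "confidence" (0 to 1); they miss things now and then, are a little off and sometimes report something else, mostly with a low value. They report only what shows in the picture. A call takes as long as a camera call.
- models.recognise(picture, name): "centre" ([column, row] in pixels, amid what is visible of it).
- models.regions_of(picture, name): "region" (384x512 bool, what is visible of it) and "centre" ([column, row] in pixels, amid what is visible of it).
The state is a dict: "time_s": time; "q": joint angles; "dq": joint speeds; "joint_efforts": joint torques, N m; "eef_pos": TCP position; "eef_rot": TCP orientation; "wrist_force": force on the tool from outside, world axes, zero at the start; "torque": the same for the moment, N m; "opening": opening from 0.0 (shut) to 1.0 (fully open); "grasp_force": force on a finger pad.
Only numpy, scipy, OpenCV 4.12 (cv2) and the standard library are available. Lean on these libraries where they do the work, as an engineer would, in place of code of your own. Each camera call takes 0.05 s, during which the arm holds its last target. There are 200 camera calls.

## Working session

There is one attempt and no reset: what is moved stays moved. The work goes in short steps, Python scripts to look and compute and a tool call to move; the robot and the scene stay as the last step left them, time stands still between calls to the robot, and variables do not carry over. Pictures are saved under pics/ and viewed, at most 10 in all, crops included, and the job is handed in when it is done.

Besides the shell and the picture viewer there is one more tool, called after "Emit:" in YAML: its name, and indented under it one key for each argument. send_rows: Moves the arm, as the interface text tells. Its arguments: {"type":"object","properties":{"commands":{"type":"array"},"jaw":{"type":"number"}},"required":["commands"]}

```bash
ls; mkdir -p pics
cat > h.py <<'E'
import numpy as np, cv2
from bench import status, imaging, ctrl, models
from scipy.spatial.transform import Rotation as R
np.set_printoptions(precision=4, suppress=True)
def ray(c,px):
    u=(np.array(px,float)-c["mtx"][:2,2])/[c["mtx"][0,0],c["mtx"][1,1]]
    v=u.copy()
    for _ in range(20): v=u/(1+c["k1"]*(v@v))
    return v
def world(c,px,depth=None):
    x,y=int(round(px[0])),int(round(px[1]))
    if depth is None:
        p=c["depth"][max(0,y-2):y+3,max(0,x-2):x+3]; p=p[p>0]; depth=np.median(p) if len(p) else np.nan
    v=ray(c,px); return (c["pose"]@np.array([v[0]*depth,v[1]*depth,depth,1]))[:3]
def cloud(c,mask):
    ys,xs=np.nonzero(mask&(c["depth"]>0))
    return np.array([world(c,(x,y),c["depth"][y,x]) for x,y in zip(xs,ys)])
def project(c,P):
    q=np.linalg.inv(c["pose"])@np.append(P,1); v=q[:2]/q[2]; v=v*(1+c["k1"]*(v@v))
    return v*[c["mtx"][0,0],c["mtx"][1,1]]+c["mtx"][:2,2]
def onz(c,px,z):
    v=ray(c,px); d=c["pose"][:3,:3]@[v[0],v[1],1]; o=c["pose"][:3,3]; return o+d*(z-o[2])/d[2]
E
python3 - <<'E'
from h import *
o=status.get_obs(); print(o["time_s"],o["eef_pos"],o["eef_rot"],o["opening"])
ims=[]
for n in ["scene","top","wrist"]:
    c=imaging.camera(n); ims.append(c["image"]); print(n,c["pose"][:3,3],c["pose"][:3,2],c["mtx"][0,0])
    for k in ["extractor","drawer_pull","flap_tongue","flap","filter_tab","mat","pot_red","pot_blue","pot_ochre","dropper","jar","miniature","stick"]:
        r=models.regions_of(c,k)
        if r and r[0]["confidence"]>.3:
            P=cloud(c,r[0]["region"]); print(k,round(r[0]["confidence"],2),np.round(r[0]["centre"]),np.median(P,0) if len(P) else None, np.percentile(P,[2,98],axis=0).ravel() if len(P) else None)
cv2.imwrite("pics/a.png",np.hstack([cv2.resize(i,(400,300)) for i in ims[:2]]))
cv2.imwrite("pics/s.png",cv2.resize(ims[0],(800,600)))
cv2.imwrite("pics/t.png",cv2.resize(ims[1],(800,600)))
E
```

```text
pics
0.0 [ 0.1588 -0.5524  0.4038] [-0.0008  0.9902  0.1394  0.0001] 1.0021423992858476
scene [1.3015 0.3973 0.943 ] [-0.6456 -0.2839 -0.709 ] 479.41566142770876
extractor 0.91 [315. 230.] [0.648  0.2232 0.1269] [0.4459 0.0942 0.0094 0.6724 0.3323 0.159 ]
drawer_pull 0.95 [344. 196.] [0.4468 0.2418 0.0587] [0.4229 0.1369 0.0499 0.4599 0.3187 0.0663]
flap_tongue 0.58 [314. 211.] [0.6133 0.2154 0.1563] [0.5337 0.0964 0.1512 0.6642 0.3215 0.1598]
flap 0.64 [177. 192.] [ 0.5728 -0.1686  0.0034] [ 0.472  -0.2908 -0.0008  0.6709 -0.058   0.0075]
filter_tab 0.45 [420. 244.] [0.5032 0.4545 0.0425] [0.4807 0.4399 0.003  0.5111 0.4734 0.0543]
mat 0.95 [180. 194.] [ 0.5711 -0.1704  0.0034] [ 0.4727 -0.2905 -0.0006  0.6697 -0.0601  0.0074]
pot_red 0.63 [256. 172.] [ 0.4371 -0.0022  0.0396] [ 0.4134 -0.0201  0.002   0.4463  0.0106  0.0547]
pot_blue 0.78 [252. 292.] [0.7856 0.1445 0.0453] [ 0.7445  0.123  -0.0012  0.795   0.1613  0.0529]
pot_ochre 0.7 [421. 245.] [0.5024 0.4545 0.0412] [ 0.445   0.439  -0.      0.5111  0.4756  0.0543]
dropper 0.57 [158. 248.] [ 0.769  -0.106   0.0433] [ 0.7563 -0.
[... 917 characters left out ...]
04] [ 0.4131 -0.0196  0.0441  0.4418  0.0117  0.0544]
pot_blue 0.63 [235. 120.] [0.7744 0.1431 0.0497] [ 0.7613  0.1275 -0.0028  0.7951  0.1632  0.0542]
pot_ochre 0.72 [134. 220.] [0.4923 0.4491 0.0491] [0.4779 0.4379 0.0015 0.5068 0.4782 0.0544]
dropper 0.42 [212. 232.] [0.4513 0.226  0.0366] [0.4259 0.1414 0.0148 0.4738 0.3125 0.0638]
jar 0.57 [279. 124.] [0.7596 0.0257 0.0738] [ 0.738  -0.0031  0.0144  0.7901  0.052   0.0789]
miniature 0.59 [179. 209.] [0.5255 0.3084 0.0805] [0.513  0.2967 0.0732 0.5412 0.3244 0.1127]
stick 0.72 [342. 165.] [ 0.6442 -0.1751  0.0095] [ 0.6289 -0.2455  0.0038  0.6591 -0.1032  0.0141]
wrist [ 0.2254 -0.5342  0.3748] [-0.2636 -0.075  -0.9617] 330.171756994792
```

View pics/s.png

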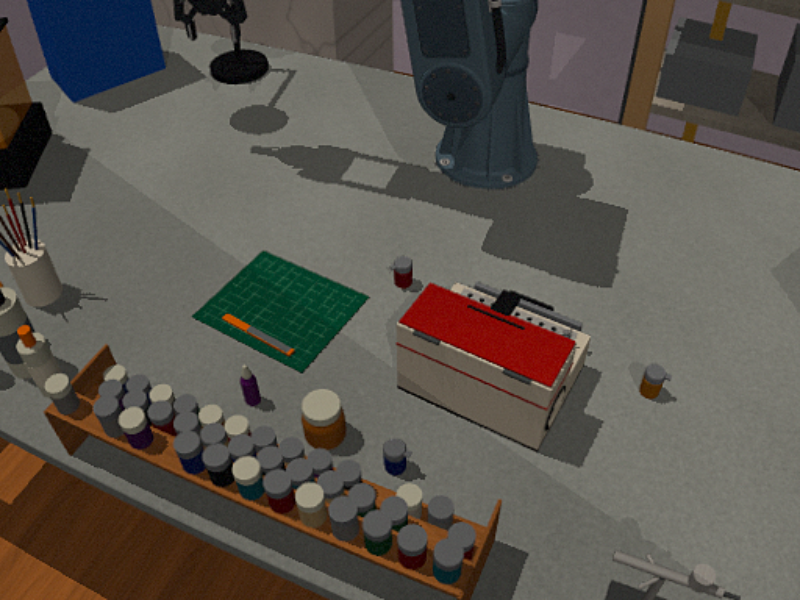

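View pics/t.png

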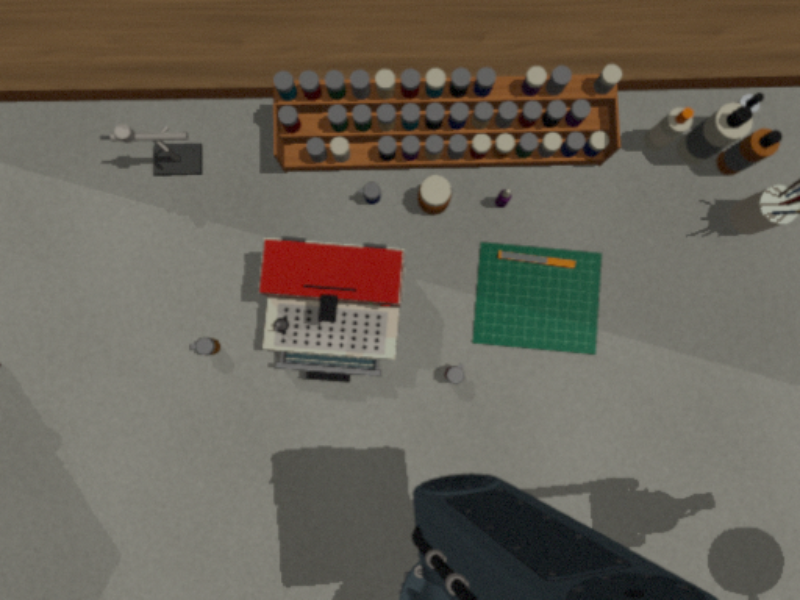

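The scene view shows the robot behind, the extractor right of centre with the red flap at about (490,335), the mat at (280,310) and the bystanders around them. The top view shows the flap at (330,272), tongue at (328,307), miniature at (281,325), and the drawer out with its pull at (328,377). Next I'll fit the extractor's yaw and position.

```bash
cat > m.py <<'E'
from h import *
for n in ["top","scene"]:
    c=imaging.camera(n); im=c["image"].astype(int); B,G,Rr=im[...,0],im[...,1],im[...,2]
    red=((Rr>110)&(G<70)&(B<70)).astype(np.uint8); 
    k,l,s,ce=cv2.connectedComponentsWithStats(red); i=1+np.argmax(s[1:,4])
    P=cloud(c,l==i); P=P[P[:,2]>.14]; z=np.median(P[:,2])
    rect=cv2.minAreaRect((P[:,:2]*1000).astype(np.float32)); print(n,"flap",rect,z)
    cn,_=cv2.findContours((l==i).astype(np.uint8),cv2.RETR_EXTERNAL,cv2.CHAIN_APPROX_NONE)
    q=np.array([onz(c,p[0],.156)[:2] for p in max(cn,key=len)])*1000
    print(" via rays",cv2.minAreaRect(q.astype(np.float32)))
    D=(im.max(2)<45); ok=np.zeros_like(D)
    ys,xs=np.nonzero(D&(c["depth"]>0)); W=np.array([world(c,(x,y),c["depth"][y,x]) for x,y in zip(xs,ys)])
    for nm,lo,hi,x0,x1 in [("tongue",.145,.165,.48,.56),("pull",.035,.06,.40,.50)]:
        Q=W[(W[:,2]>lo)&(W[:,2]<hi)&(W[:,0]>x0)&(W[:,0]<x1)&(W[:,1]>.1)&(W[:,1]<.33)]
        if len(Q)>5: print(nm,len(Q),np.median(Q,0),Q.min(0),Q.max(0))
E
python3 m.py
```

```text
top flap ((610.5902099609375, 209.83578491210938), (235.20578002929688, 90.66436004638672), 83.93474578857422) 0.1560202423872714
 via rays ((610.3967895507812, 208.3084259033203), (237.03904724121094, 90.48384094238281), 83.99437713623047)
tongue 131 [0.5439 0.2164 0.1579] [0.5255 0.2008 0.1529] [0.5599 0.23   0.1613]
pull 112 [0.4299 0.2301 0.0551] [0.422  0.1903 0.0493] [0.4383 0.2675 0.0597]
scene flap ((612.068603515625, 208.69674682617188), (234.47325134277344, 94.32088470458984), 83.80465698242188) 0.1562785652082358
 via rays ((612.367431640625, 208.83212280273438), (234.3895721435547, 92.30532836914062), 83.87378692626953)
tongue 133 [0.5437 0.2175 0.1584] [0.5238 0.2016 0.1521] [0.5598 0.2321 0.1623]
pull 100 [0.439  0.2426 0.0541] [0.4239 0.134  0.0462] [0.4607 0.3218 0.0597]
```

```bash
cat > plan.py <<'E'
from h import *
psi=-0.1057
E0=np.array([.5653,.2139,0]); RE=R.from_euler('z',psi)
def ext(x,y,z): return E0+RE.apply([x,y,z])
def tool(pitch,yaw=psi):
    "pitch: tool z from +x horizontal (0) towards down (pi/2); camera on -x side; tool y along yaw's +y"
    zt=np.array([np.cos(pitch),0,-np.sin(pitch)]); y=np.array([0,1.,0]); return R.from_euler('z',yaw)*R.from_matrix(np.c_[np.cross(y,zt),y,zt])
def cur():
    o=status.get_obs(); q=o["eef_rot"]; return np.array(o["eef_pos"]),R.from_quat([q[1],q[2],q[3],q[0]]),o
def rows(way,p=None,r=None):
    "way: list of (tcp pos, R, n)"
    if p is None: p,r,_=cur()
    out=[]
    for P,Q,n in way:
        rv=(r.inv()*Q).as_rotvec(); r0=r
        for i in range(n):
            r2=r0*R.from_rotvec(rv*(i+1)/n)
            out.append(np.r_[r.inv().apply((P-p)/(n-i))/.03,rv/n/.1]); p=p+(P-p)/(n-i); r=r2
    out=np.round(out,3)
    for i in range(0,len(out),8): print([[float(v) for v in x] for x in out[i:i+8]])
    if len(out): print("max",abs(out).max())
def tcp(g,r,off=.155): return np.asarray(g)-r.apply([0,0,off])
E
python3 - <<'E'
from plan import *
T=tool(np.pi/2); p,r,o=cur(); print(o["q"],ctrl.grip_point_offset)
rv=(r.inv()*T).as_rotvec(); print(rv)
A=np.array([.42,-.2,.404]); B=ext(-.19,0,.404); Rm=r*R.from_rotvec(rv*.5)
rows([(A,Rm,16),(B,T,16),(ext(-.19,0,.208),T,8)])
E
```

```text
[-1.4973  0.1808  1.607   0.      1.3538 -0.2063] 0.1547
[ 0.     -0.     -2.7561]
[[0.726, -0.556, 0.001, 0.0, -0.0, -0.861], [0.771, -0.491, 0.001, 0.0, -0.0, -0.861], [0.81, -0.423, 0.001, 0.0, -0.0, -0.861], [0.844, -0.352, 0.001, 0.0, -0.0, -0.861], [0.871, -0.278, 0.001, 0.0, -0.0, -0.861], [0.892, -0.202, 0.001, 0.0, -0.0, -0.861], [0.906, -0.125, 0.001, 0.0, -0.0, -0.861], [0.913, -0.046, 0.001, 0.0, -0.0, -0.861]]
[[0.914, 0.032, 0.001, 0.0, -0.0, -0.861], [0.908, 0.111, 0.001, 0.0, -0.0, -0.861], [0.895, 0.189, 0.001, 0.0, -0.0, -0.861], [0.875, 0.265, 0.001, 0.0, -0.0, -0.861], [0.849, 0.339, 0.001, 0.0, -0.0, -0.861], [0.817, 0.411, 0.001, 0.0, -0.0, -0.861], [0.778, 0.48, 0.001, 0.0, -0.0, -0.861], [0.734, 0.545, 0.001, 0.0, -0.0, -0.861]]
[[0.909, -0.012, 0.0, 0.0, -0.0, -0.861], [0.906, 0.066, 0.0, 0.0, -0.0, -0.861], [0.897, 0.144, 0.0, 0.0, -0.0, -0.861], [0.881, 0.221, 0.0, 0.0, -0.0, -0.861], [0.859, 0.296, 0.0, 0.0, -0.0, -0.861], [0.831, 0.368, 0.0, 0.0, -0.0, -0.861], [0.796, 0.438, 0.0, 0.0, -0.0, -0.861], [0.755, 0.505, 0.0, 0.0, -0.0, -0.861]]
[[0.709, 0.568, 0.0, 0.0, -0.0, -0.861], [0.657, 0.627, 0.0, 0.0, -0.0, -0.861], [0.601, 0.681, 0.0, 0.0, -0.0, -0.861], [0.54, 0.731, 0.0, 0.0, -0.0, -0.861], [0.475, 0.774, 0.0, 0.0, -0.0, -0.861], [0.407, 0.812, 0.0, 0.0, -0.0, -0.861], [0.335, 0.844, 0.0, 0.0, -0.0, -0.861], [0.262, 0.87, 0.0, 0.0, -0.0, -0.861]]
[[0.0, 0.0, 0.817, -0.0, 0.0, 0.0], [0.0, 0.0, 0.817, -0.0, 0.0, 0.0], [0.0, 0.0, 0.817, -0.0, 0.0, 0.0], [0.0, 0.0, 0.817, -0.0, 0.0, 0.0], [0.0, 0.0, 0.817, -0.0, 0.0, 0.0], [0.0, 0.0, 0.817, -0.0, 0.0, 0.0], [0.0, 0.0, 0.817, -0.0, 0.0, 0.0], [0.0, 0.0, 0.817, -0.0, 0.0, 0.0]]
max 0.914
```

Emit:
send_rows:
  commands:
    - [[0.73,-0.56,0,0,0,-0.86],[0.77,-0.49,0,0,0,-0.86],[0.81,-0.42,0,0,0,-0.86],[0.84,-0.35,0,0,0,-0.86],[0.87,-0.28,0,0,0,-0.86],[0.89,-0.2,0,0,0,-0.86],[0.91,-0.12,0,0,0,-0.86],[0.91,-0.05,0,0,0,-0.86]]
  jaw: 0

```text
time_s: 2.87
eef_pos: [0.2901, -0.3754, 0.4048]
eef_rot: [0.0, 0.884, 0.467, 0.0]
wrist_force: [-1.1, 0.4, -0.7]
opening: 0.004
grasp_force: 0.0
```

Emit:
send_rows:
  commands:
    - [[0.91,0.03,0,0,0,-0.86],[0.91,0.11,0,0,0,-0.86],[0.9,0.19,0,0,0,-0.86],[0.88,0.26,0,0,0,-0.86],[0.85,0.34,0,0,0,-0.86],[0.82,0.41,0,0,0,-0.86],[0.78,0.48,0,0,0,-0.86],[0.73,0.54,0,0,0,-0.86]]

```text
time_s: 3.53
eef_pos: [0.4208, -0.1987, 0.4049]
eef_rot: [0.0, 0.675, 0.738, 0.0]
wrist_force: [1.1, -0.2, -0.3]
opening: 0.001
grasp_force: 0.0
```

Emit:
send_rows:
  commands:
    - [[0.91,-0.01,0,0,0,-0.86],[0.91,0.07,0,0,0,-0.86],[0.9,0.14,0,0,0,-0.86],[0.88,0.22,0,0,0,-0.86],[0.86,0.3,0,0,0,-0.86],[0.83,0.37,0,0,0,-0.86],[0.8,0.44,0,0,0,-0.86],[0.75,0.5,0,0,0,-0.86]]

```text
time_s: 4.2
eef_pos: [0.3986, 0.0185, 0.4049]
eef_rot: [0.0, 0.387, 0.922, 0.0]
wrist_force: [0.9, 0.5, 0.9]
opening: -0.001
grasp_force: 0.0
```

Emit:
send_rows:
  commands:
    - [[0.71,0.57,0,0,0,-0.86],[0.66,0.63,0,0,0,-0.86],[0.6,0.68,0,0,0,-0.86],[0.54,0.73,0,0,0,-0.86],[0.47,0.77,0,0,0,-0.86],[0.41,0.81,0,0,0,-0.86],[0.34,0.84,0,0,0,-0.86],[0.26,0.87,0,0,0,-0.86]]

```text
time_s: 4.87
eef_pos: [0.3773, 0.2354, 0.4049]
eef_rot: [0.0, 0.053, 0.999, 0.0]
wrist_force: [0.6, -0.1, -0.5]
opening: 0.001
grasp_force: 0.0
```

Emit:
send_rows:
  commands:
    - [[0,0,0.82,0,0,0],[0,0,0.82,0,0,0],[0,0,0.82,0,0,0],[0,0,0.82,0,0,0],[0,0,0.82,0,0,0],[0,0,0.82,0,0,0],[0,0,0.82,0,0,0],[0,0,0.82,0,0,0]]

```text
time_s: 5.53
eef_pos: [0.3778, 0.2341, 0.207]
eef_rot: [0.0, 0.055, 0.998, 0.0]
wrist_force: [0.1, -0.5, -0.2]
opening: 0.003
grasp_force: 0.0
```

Emit:
send_rows:
  commands:
    - [[-0.3,0,0,0,0,0],[-0.3,0,0,0,0,0],[-0.2,0,0,0,0,0],[-0.2,0,0,0,0,0],[-0.15,0,0,0,0,0],[-0.15,0,0,0,0,0],[-0.15,0,0,0,0,0],[-0.15,0,0,0,0,0]]

```text
time_s: 6.2
eef_pos: [0.4258, 0.2288, 0.2083]
eef_rot: [0.0, 0.055, 0.998, 0.0]
wrist_force: [-1.6, 0.5, 1.3]
opening: -0.002
grasp_force: 0.9
```

Emit:
send_rows:
  commands:
    - [[-0.08,0,0,0,0,0],[-0.08,0,0,0,0,0],[-0.08,0,0,0,0,0],[-0.05,0,0,0,0,0]]

```text
time_s: 6.53
eef_pos: [0.4343, 0.2278, 0.2078]
eef_rot: [-0.0, 0.055, 0.998, -0.0]
wrist_force: [-1.5, 0.9, 0.4]
opening: 0.0
grasp_force: 0.8
```

Emit:
send_rows:
  commands:
    - [[-0.06,0,0,0,0,0],[-0.06,0,0,0,0,0],[0,0,0,0,0,0]]

```text
time_s: 6.78
eef_pos: [0.4356, 0.2277, 0.2073]
eef_rot: [-0.004, 0.055, 0.998, -0.0]
wrist_force: [-12.1, 2.6, 9.8]
opening: 0.007
grasp_force: 6.2
```

Emit:
send_rows:
  commands:
    - [[-0.05,0,0,0,0,0],[0,0,0,0,0,0]]

```text
time_s: 6.95
eef_pos: [0.4361, 0.2277, 0.207]
eef_rot: [-0.005, 0.055, 0.998, -0.001]
wrist_force: [-16.5, 2.4, 14.0]
opening: 0.002
grasp_force: 8.6
```

Run:
```python
from plan import *
p,r,o=cur(); print(o["q"])
T=tool(np.pi/4); D=tool(np.pi/2)
g=ext(-.028,0,.154); print(g,tcp(g,T))
b=p+RE.apply([-.05,0,0]); u=b+[0,0,.11]
rows([(b,D,3),(u,D,5),(tcp(g,T,.155+.06),T,8),(tcp(g,T),T,8)])
```

```text
[ 0.2387  0.2852  1.9411  0.0024  0.9253 -1.2241]
[0.5375 0.2169 0.154 ] [0.4285 0.2284 0.2636]
[[0.556, -0.002, 0.006, -0.005, -0.033, -0.012], [0.556, -0.001, 0.004, -0.005, -0.033, -0.012], [0.556, -0.001, 0.002, -0.005, -0.033, -0.012], [-0.0, -0.0, -0.733, -0.0, -0.0, -0.0], [-0.0, -0.0, -0.733, -0.0, -0.0, -0.0], [-0.0, -0.0, -0.733, -0.0, -0.0, -0.0], [-0.0, -0.0, -0.733, -0.0, -0.0, -0.0], [-0.0, -0.0, -0.733, -0.0, -0.0, -0.0]]
[[0.001, -0.0, 0.046, 0.0, -0.982, 0.0], [0.005, -0.0, 0.046, 0.0, -0.982, 0.0], [0.009, -0.0, 0.045, 0.0, -0.982, 0.0], [0.014, -0.0, 0.044, 0.0, -0.982, 0.0], [0.018, -0.0, 0.042, 0.0, -0.982, 0.0], [0.022, -0.0, 0.04, 0.0, -0.982, 0.0], [0.026, -0.0, 0.038, 0.0, -0.982, 0.0], [0.029, -0.0, 0.035, 0.0, -0.982, 0.0]]
[[-0.0, 0.0, 0.25, 0.0, 0.0, -0.0], [-0.0, -0.0, 0.25, 0.0, 0.0, -0.0], [-0.0, -0.0, 0.25, 0.0, 0.0, -0.0], [-0.0, -0.0, 0.25, 0.0, 0.0, -0.0], [-0.0, -0.0, 0.25, 0.0, 0.0, -0.0], [-0.0, -0.0, 0.25, 0.0, 0.0, -0.0], [-0.0, -0.0, 0.25, 0.0, 0.0, -0.0], [0.0, -0.0, 0.25, 0.0, 0.0, -0.0]]
max 0.982
```

Emit:
send_rows:
  commands:
    - [[0.55,0,0,0,0,0],[0.55,0,0,0,0,0],[0.55,0,0,0,0,0],[0,0,-0.74,0,0,0],[0,0,-0.74,0,0,0],[0,0,-0.74,0,0,0],[0,0,-0.74,0,0,0],[0,0,-0.74,0,0,0]]
  jaw: 1

```text
time_s: 7.62
eef_pos: [0.39, 0.2326, 0.3201]
eef_rot: [0.0, 0.055, 0.998, 0.0]
wrist_force: [0.4, 0.3, 0.5]
opening: 1.0
grasp_force: 0.0
```

Run:
```python
from plan import *
p,r,o=cur(); print(p,r.as_matrix()[:,1],o["q"],o["wrist_force"])
T=tool(np.pi/3)
g=ext(-.028,0,.154); print(g,tcp(g,T))
rows([(tcp(g,T,.155+.06),T,8),(tcp(g,T),T,8)])
c=imaging.camera("top"); cv2.imwrite("pics/t2.png",cv2.resize(c["image"][100:292,100:356],(800,600)))
```

```text
[0.39   0.2326 0.3201] [0.1095 0.994  0.0001] [ 0.2755  0.0054  1.9812 -0.0003  1.1542 -1.1855] [0.4301 0.3229 0.5212]
[0.5375 0.2169 0.154 ] [0.4604 0.225  0.2882]
[[-0.17, 0.0, -0.084, -0.001, -0.653, -0.005], [-0.175, 0.0, -0.072, -0.001, -0.653, -0.005], [-0.179, -0.0, -0.061, -0.001, -0.653, -0.005], [-0.183, -0.0, -0.049, -0.001, -0.653, -0.005], [-0.186, -0.0, -0.037, -0.001, -0.653, -0.005], [-0.188, -0.0, -0.025, -0.001, -0.653, -0.005], [-0.189, -0.0, -0.012, -0.001, -0.653, -0.005], [-0.189, -0.0, -0.0, -0.001, -0.653, -0.005]]
[[0.0, -0.0, 0.25, 0.0, 0.0, -0.0], [0.0, -0.0, 0.25, 0.0, 0.0, -0.0], [0.0, 0.0, 0.25, 0.0, 0.0, -0.0], [0.0, 0.0, 0.25, 0.0, 0.0, -0.0], [0.0, 0.0, 0.25, 0.0, 0.0, -0.0], [0.0, -0.0, 0.25, 0.0, 0.0, -0.0], [0.0, 0.0, 0.25, 0.0, 0.0, -0.0], [0.0, 0.0, 0.25, 0.0, 0.0, -0.0]]
max 0.653
```

View pics/t2.png

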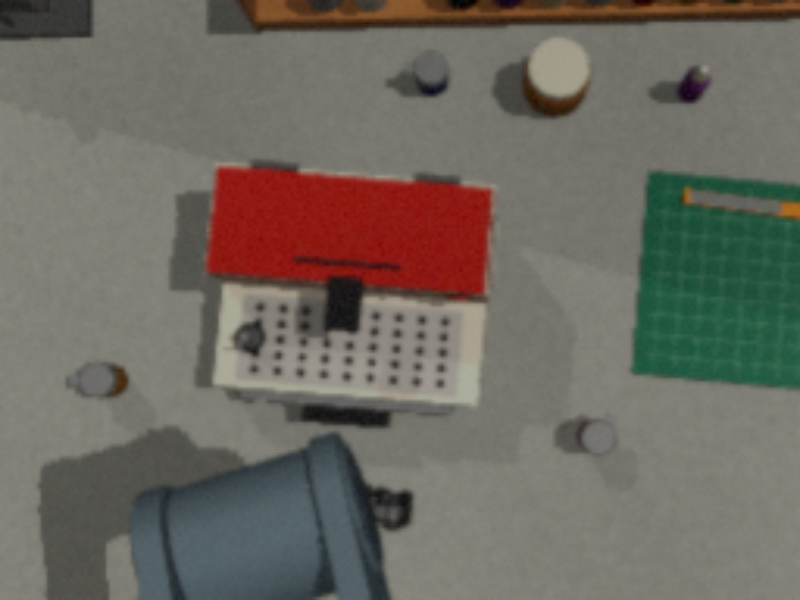

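The drawer now sits flush with the deck front, pull at about (347,413), and the tongue is at (343,303) with the miniature undisturbed. Now I'll grip the tongue.

Emit:
send_rows:
  commands:
    - [[-0.17,0,-0.08,0,-0.65,0],[-0.18,0,-0.07,0,-0.65,0],[-0.18,0,-0.06,0,-0.65,0],[-0.18,0,-0.05,0,-0.65,-0.01],[-0.19,0,-0.04,0,-0.65,-0.01],[-0.19,0,-0.02,0,-0.65,-0.01],[-0.19,0,-0.01,0,-0.65,-0.01],[-0.19,0,0,0,-0.65,0]]

```text
time_s: 8.33
eef_pos: [0.4313, 0.2282, 0.3389]
eef_rot: [0.259, 0.051, 0.965, -0.014]
wrist_force: [1.0, -0.5, -0.7]
opening: 1.003
grasp_force: 0.0
```

Emit:
send_rows:
  commands:
    - [[0,0,0.25,0,0,0],[0,0,0.25,0,0,0],[0,0,0.25,0,0,0],[0,0,0.25,0,0,0],[0,0,0.25,0,0,0],[0,0,0.25,0,0,0],[0,0,0.25,0,0,0],[0,0,0.25,0,0,0]]

```text
time_s: 9.0
eef_pos: [0.4609, 0.2249, 0.2857]
eef_rot: [0.256, 0.051, 0.965, -0.014]
wrist_force: [0.2, 0.0, 0.0]
opening: 0.997
grasp_force: 0.0
```

Emit:
send_rows:
  commands:
    - [[0,0,0,0,0,0],[0,0,0,0,0,0],[0,0,0,0,0,0],[0,0,0,0,0,0],[0,0,0,0,0,0],[0,0,0,0,0,0]]
  jaw: 0

```text
time_s: 9.5
eef_pos: [0.4605, 0.2255, 0.2873]
eef_rot: [0.257, 0.051, 0.965, -0.014]
wrist_force: [-3.0, 2.9, 2.0]
opening: 0.337
grasp_force: 58.9
```

```bash
cat > arc.py <<'E'
from plan import *
import sys
p,r,o=cur(); print(p,o["q"],o["wrist_force"],o["torque"],o["opening"])
H=ext(.092,0,.150); ax=RE.apply([0,1,0])
g=p+r.apply([0,0,.155]); print("grasp",g,"rel hinge",RE.inv().apply(g-H))
th=float(sys.argv[1]); n=int(sys.argv[2]); w=[]
for i in range(n):
    Q=R.from_rotvec(ax*th*(i+1)/n); w.append((H+Q.apply(p-H),Q*r,1))
rows(w)
E
python3 arc.py 1.05 16
```

```text
[0.4605 0.2255 0.2873] [ 0.2776  0.0888  2.0182 -0.3501  0.5735 -0.937 ] [-3.0087  2.9438  2.0473] [0.4171 0.4243 0.1272] 0.3374896237988782
grasp [0.5372 0.2174 0.1529] rel hinge [-0.1203  0.0005  0.0029]
[[-0.483, -0.0, -0.209, -0.0, 0.656, 0.0], [-0.483, -0.0, -0.209, -0.0, 0.656, 0.0], [-0.483, -0.0, -0.209, -0.0, 0.656, 0.0], [-0.483, -0.0, -0.209, -0.0, 0.656, 0.0], [-0.483, -0.0, -0.209, -0.0, 0.656, 0.0], [-0.483, -0.0, -0.209, -0.0, 0.656, 0.0], [-0.483, -0.0, -0.209, -0.0, 0.656, 0.0], [-0.483, -0.0, -0.209, -0.0, 0.656, 0.0]]
[[-0.483, -0.0, -0.209, -0.0, 0.656, 0.0], [-0.483, -0.0, -0.209, -0.0, 0.656, 0.0], [-0.483, -0.0, -0.209, -0.0, 0.656, 0.0], [-0.483, -0.0, -0.209, -0.0, 0.656, 0.0], [-0.483, -0.0, -0.209, -0.0, 0.656, 0.0], [-0.483, -0.0, -0.209, -0.0, 0.656, 0.0], [-0.483, -0.0, -0.209, -0.0, 0.656, 0.0], [-0.483, -0.0, -0.209, -0.0, 0.656, 0.0]]
max 0.656
```

Emit:
send_rows:
  commands:
    - [[-0.24,0,-0.1,0,0.33,0],[-0.48,0,-0.21,0,0.66,0],[-0.48,0,-0.21,0,0.66,0],[-0.48,0,-0.21,0,0.66,0],[-0.48,0,-0.21,0,0.66,0],[-0.48,0,-0.21,0,0.66,0],[-0.48,0,-0.21,0,0.66,0],[-0.48,0,-0.21,0,0.66,0]]

```text
time_s: 10.17
eef_pos: [0.5489, 0.2161, 0.3644]
eef_rot: [0.012, 0.053, 0.999, -0.0]
wrist_force: [4.5, 2.2, -3.6]
opening: 0.34
grasp_force: 61.2
```

Emit:
send_rows:
  commands:
    - [[-0.48,0,-0.21,0,0.66,0],[-0.48,0,-0.21,0,0.66,0],[-0.48,0,-0.21,0,0.66,0],[-0.48,0,-0.21,0,0.66,0],[-0.48,0,-0.21,0,0.66,0],[-0.48,0,-0.21,0,0.66,0],[-0.48,0,-0.21,0,0.66,0],[-0.48,0,-0.21,0,0.66,0]]

```text
time_s: 10.83
eef_pos: [0.6701, 0.2032, 0.3895]
eef_rot: [-0.249, 0.051, 0.967, 0.013]
wrist_force: [1.1, 2.2, -0.3]
opening: 0.336
grasp_force: 61.5
```

```bash
python3 arc.py 0.3 4
```

```text
[0.6701 0.2032 0.3895] [ 0.1042  0.6271  1.0733  0.1078  1.9337 -1.348 ] [ 1.0643  2.2184 -0.3423] [ 0.4232 -0.7372 -0.2934] 0.3363626980521471
grasp [0.5957 0.2111 0.2538] rel hinge [-0.0615  0.0004  0.1038]
[[-0.55, -0.0, -0.239, -0.0, 0.75, 0.0], [-0.55, -0.0, -0.239, -0.0, 0.75, 0.0], [-0.55, -0.0, -0.239, -0.0, 0.75, 0.0], [-0.55, -0.0, -0.239, -0.0, 0.75, 0.0]]
max 0.75
```

Emit:
send_rows:
  commands:
    - [[0,0,0,0,0,0],[0,0,0,0,0,0],[0,0,0,0,0,0],[0,0,0,0,0,0]]
  jaw: 1

```text
time_s: 11.17
eef_pos: [0.6684, 0.2032, 0.3892]
eef_rot: [-0.248, 0.051, 0.967, 0.012]
wrist_force: [-0.1, -0.4, -0.6]
opening: 0.883
grasp_force: 0.0
```

Run:
```python
from plan import *
p,r,o=cur(); print(p,o["opening"],o["wrist_force"])
D=tool(np.pi/2)
a=p-r.apply([0,0,.07]); b=ext(-.06,0,.50); c=ext(-.06,0,.408); d=ext(.092-.02,0,.408)
rows([(a,r,4),(b,D,12),(c,D,4),(d,D,8)])
```

```text
[0.6684 0.2032 0.3892] 0.8829826341477056 [-0.0881 -0.4001 -0.5797]
[[-0.0, -0.0, -0.583, 0.0, 0.0, 0.0], [-0.0, -0.0, -0.583, 0.0, 0.0, 0.0], [-0.0, -0.0, -0.583, 0.0, 0.0, 0.0], [-0.0, 0.0, -0.583, 0.0, 0.0, 0.0], [0.547, -0.001, 0.143, -0.001, -0.418, -0.0], [0.552, -0.001, 0.12, -0.001, -0.418, -0.0], [0.557, -0.001, 0.097, -0.001, -0.418, -0.0], [0.56, -0.001, 0.074, -0.001, -0.418, -0.0]]
[[0.563, -0.001, 0.05, -0.001, -0.418, -0.0], [0.564, -0.001, 0.027, -0.001, -0.418, -0.0], [0.565, -0.001, 0.003, -0.001, -0.418, -0.0], [0.565, -0.001, -0.021, -0.001, -0.418, -0.0], [0.563, -0.001, -0.044, -0.001, -0.418, -0.0], [0.561, -0.001, -0.068, -0.001, -0.418, -0.0], [0.558, -0.001, -0.091, -0.001, -0.418, -0.0], [0.553, -0.001, -0.114, -0.001, -0.418, -0.0]]
[[0.0, 0.0, 0.767, -0.0, 0.0, 0.0], [0.0, 0.0, 0.767, -0.0, 0.0, 0.0], [0.0, 0.0, 0.767, -0.0, 0.0, 0.0], [0.0, 0.0, 0.767, -0.0, 0.0, 0.0], [-0.55, 0.0, 0.0, 0.0, 0.0, 0.0], [-0.55, 0.0, 0.0, 0.0, 0.0, 0.0], [-0.55, 0.0, 0.0, 0.0, 0.0, 0.0], [-0.55, 0.0, 0.0, 0.0, 0.0, 0.0]]
[[-0.55, 0.0, 0.0, 0.0, 0.0, 0.0], [-0.55, 0.0, 0.0, 0.0, 0.0, 0.0], [-0.55, 0.0, 0.0, 0.0, 0.0, 0.0], [-0.55, -0.0, 0.0, 0.0, 0.0, 0.0]]
max 0.767
```

Emit:
send_rows:
  commands:
    - [[0,0,-0.58,0,0,0],[0,0,-0.58,0,0,0],[0,0,-0.58,0,0,0],[0,0,-0.58,0,0,0],[0.55,0,0.14,0,-0.42,0],[0.55,0,0.12,0,-0.42,0],[0.56,0,0.1,0,-0.42,0],[0.56,0,0.07,0,-0.42,0]]

```text
time_s: 11.83
eef_pos: [0.6355, 0.2067, 0.4672]
eef_rot: [-0.165, 0.052, 0.985, 0.008]
wrist_force: [0.4, -0.1, 1.1]
opening: 0.999
grasp_force: 0.0
```

Emit:
send_rows:
  commands:
    - [[0.56,0,0.05,0,-0.42,0],[0.56,0,0.03,0,-0.42,0],[0.56,0,0,0,-0.42,0],[0.56,0,-0.02,0,-0.42,0],[0.56,0,-0.04,0,-0.42,0],[0.56,0,-0.07,0,-0.42,0],[0.56,0,-0.09,0,-0.42,0],[0.55,0,-0.11,0,-0.42,0]]
  jaw: 0

```text
time_s: 12.5
eef_pos: [0.5048, 0.2205, 0.4998]
eef_rot: [0.003, 0.053, 0.999, -0.001]
wrist_force: [0.1, 0.5, -0.5]
opening: -0.001
grasp_force: 0.0
```

Emit:
send_rows:
  commands:
    - [[0,0,0.77,0,0,0],[0,0,0.77,0,0,0],[0,0,0.77,0,0,0],[0,0,0.77,0,0,0]]

```text
time_s: 12.83
eef_pos: [0.5056, 0.2204, 0.4067]
eef_rot: [0.002, 0.052, 0.999, -0.0]
wrist_force: [0.1, -0.5, 0.2]
opening: -0.002
grasp_force: 0.0
```

Emit:
send_rows:
  commands:
    - [[-0.5,0,0,0,0,0],[-0.5,0,0,0,0,0],[-0.5,0,0,0,0,0],[-0.5,0,0,0,0,0],[-0.5,0,0,0,0,0],[-0.5,0,0,0,0,0],[-0.5,0,0,0,0,0],[-0.5,0,0,0,0,0]]

```text
time_s: 13.5
eef_pos: [0.6269, 0.2076, 0.4147]
eef_rot: [0.006, 0.053, 0.999, -0.0]
wrist_force: [-6.2, -4.1, 31.2]
opening: -0.002
grasp_force: 5.1
```

Emit:
send_rows:
  commands:
    - [[0.4,0,-0.1,0,0,0],[0.4,0,-0.4,0,0,0],[0.2,0,-0.5,0,0,0]]

```text
time_s: 13.75
eef_pos: [0.5945, 0.2109, 0.4366]
eef_rot: [-0.0, 0.053, 0.999, -0.001]
wrist_force: [0.1, 0.4, 0.1]
opening: 0.002
grasp_force: 0.0
```

Run:
```python
from plan import *
p,r,o=cur(); print(p,RE.inv().apply(p-E0),r.as_matrix()[:,2],o["wrist_force"])
c=imaging.camera("scene"); cv2.imwrite("pics/s2.png",cv2.resize(c["image"][20:300,200:500],(640,600)))
im=c["image"].astype(int); red=(im[...,2]>90)&(im[...,1]<60)&(im[...,0]<60)
P=cloud(c,red); Q=RE.inv().apply(P-E0); Q=Q[(Q[:,2]>.13)&(abs(Q[:,1])<.13)&(Q[:,0]>-.1)&(Q[:,0]<.2)]
print(len(Q),np.percentile(Q,[2,50,98],axis=0)); s=np.linalg.svd(Q-Q.mean(0))[2][2]; print(s, np.arctan2(*(s[[0,2]]*np.sign(s[2]))))
```

```text
[0.5945 0.2109 0.4366] [0.0294 0.0001 0.4366] [-0.0007 -0.0017 -1.    ] [0.1163 0.4174 0.1042]
2073 [[ 0.0847 -0.1103  0.1542]
 [ 0.0927  0.0378  0.1955]
 [ 0.0986  0.1135  0.2427]]
[ 0.9916 -0.001   0.129 ] 1.4413963626013293
```

View pics/s2.png

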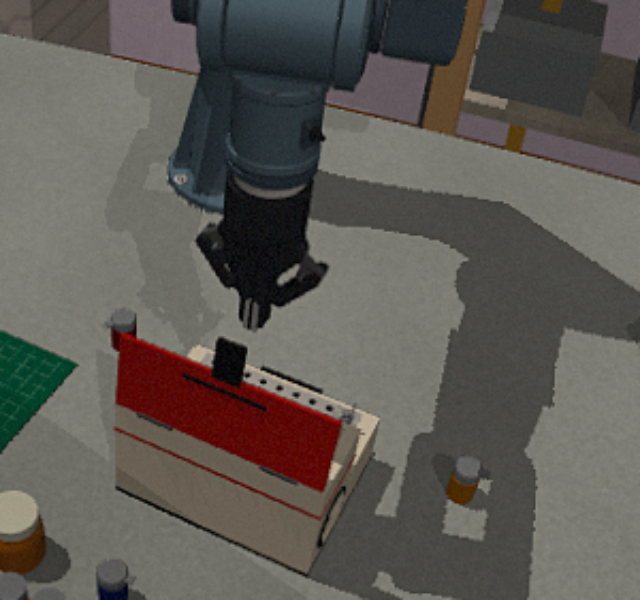

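The flap stands almost upright (about 1.44 rad), with its tongue at about (230,360) in front of the closed fingers. The palm was riding on the tongue tip, so I'll push higher up on the tongue.

Emit:
send_rows:
  commands:
    - [[-0.4,0,0.1,0,0,0],[-0.4,0,0.1,0,0,0],[-0.4,0,0,0,0,0],[-0.3,0,0,0,0,0],[-0.3,0,0,0,0,0],[-0.2,0,0,0,0,0]]

```text
time_s: 14.3
eef_pos: [0.6567, 0.2044, 0.4311]
eef_rot: [0.001, 0.053, 0.999, -0.001]
wrist_force: [-0.6, 0.1, -0.8]
opening: -0.002
grasp_force: 0.5
```

Emit:
send_rows:
  commands:
    - [[-0.2,0,0,0,0,0],[-0.2,0,0,0,0,0],[-0.2,0,0,0,0,0]]

```text
time_s: 14.55
eef_pos: [0.6744, 0.2025, 0.4305]
eef_rot: [0.0, 0.053, 0.999, -0.001]
wrist_force: [-1.0, -0.3, -0.4]
opening: 0.001
grasp_force: 0.5
```

Emit:
send_rows:
  commands:
    - [[-0.12,0,0,0,0,0],[-0.12,0,0,0,0,0],[-0.1,0,0,0,0,0]]

```text
time_s: 14.8
eef_pos: [0.6842, 0.2014, 0.4305]
eef_rot: [-0.0, 0.053, 0.999, -0.001]
wrist_force: [-11.6, 0.9, 1.9]
opening: 0.001
grasp_force: 6.0
```

Emit:
send_rows:
  commands:
    - [[-0.1,0,0,0,0,0],[0,0,0,0,0,0]]

```text
time_s: 14.97
eef_pos: [0.6855, 0.2015, 0.4304]
eef_rot: [-0.004, 0.053, 0.999, -0.001]
wrist_force: [-14.8, -0.2, 5.7]
opening: 0.001
grasp_force: 7.5
```

Emit:
send_rows:
  commands:
    - [[0.5,0,0,0,0,0],[0.5,0,0,0,0,0],[0.5,0,0,0,0,0],[0.5,0,0,0,0,0],[0.4,0,0,0,0,0],[0.4,0,0,0,0,0],[0,0,0,0,0,0]]
  jaw: 1

```text
time_s: 15.55
eef_pos: [0.6023, 0.2105, 0.4313]
eef_rot: [0.001, 0.053, 0.999, -0.001]
wrist_force: [0.8, 0.3, -0.4]
opening: 0.978
grasp_force: 0.0
```

```bash
cat > tab.py <<'E'
from plan import *
p,r,o=cur(); print(p,RE.inv().apply(p-E0),r.as_matrix()[:,1])
ims=[]
for n in ["wrist","top","scene"]:
    c=imaging.camera(n)
    for d in models.regions_of(c,"filter_tab")[:1]: print(n,"net",d["confidence"],d["centre"])
    hsv=cv2.cvtColor(c["image"],cv2.COLOR_BGR2HSV)
    y=cv2.inRange(hsv,(20,120,70),(35,255,255)); k,l,s,ce=cv2.connectedComponentsWithStats(y)
    for i in range(1,k):
        if s[i,4]>8:
            P=cloud(c,l==i); Q=RE.inv().apply(P-E0) if len(P) else P
            Q=Q[(abs(Q[:,0]-.036)<.04)&(abs(Q[:,1])<.04)] if len(Q) else Q
            if len(Q): print(n,"yellow",s[i],"ext",np.median(Q,0),"min",Q.min(0),"max",Q.max(0))
    if n!="wrist":
        im=c["image"].astype(int); red=(im[...,2]>60)&(im[...,1]<45)&(im[...,0]<45)
        Q=RE.inv().apply(cloud(c,red)-E0); Q=Q[(Q[:,2]>.165)&(abs(Q[:,1])<.13)&(Q[:,0]>-.1)&(Q[:,0]<.2)]
        if len(Q)>50: s=np.polyfit(Q[:,2],Q[:,0],1); print("flap angle",np.pi/2+np.arctan(s[0]),len(Q))
    ims.append(c["image"])
cv2.imwrite("pics/w1.png",np.hstack([cv2.resize(ims[0],(400,300)),cv2.resize(ims[2][80:260,260:500],(400,300))]))
E
python3 tab.py
```

```text
[0.6023 0.2105 0.4313] [0.0372 0.0005 0.4313] [ 0.1049  0.9945 -0.001 ]
wrist net 0.64 [252.1, 187.0]
wrist yellow [235 177  37  20 626] ext [ 0.034  -0.0022  0.1384] min [ 0.0293 -0.0188  0.1096] max [0.0484 0.0126 0.1406]
top yellow [208 175   7   6  34] ext [0.0337 0.0026 0.1369] min [ 0.0087 -0.0226  0.109 ] max [0.0457 0.0108 0.3935]
flap angle 1.2969807589858346 331
scene net 0.41 [310.5, 211.4]
scene yellow [306 210  13   7  42] ext [ 0.0364 -0.0006  0.1387] min [ 0.0308 -0.0153  0.1353] max [0.0416 0.0135 0.1417]
flap angle 1.8773695493993625 1252
```

View pics/w1.png

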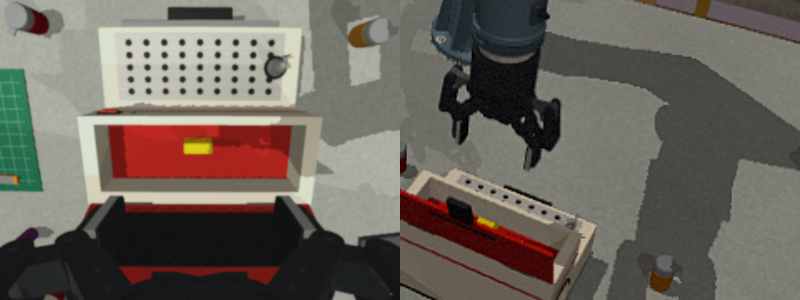

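The left half (wrist view) shows the yellow tab standing in the well at about (198,146), with the flap folded back at the bottom. In the right half the flap leans back at 1.88 rad and the tab is at (487,222). Now I'll descend onto the tab.

Emit:
send_rows:
  commands:
    - [[0.06,-0.05,0.8,0,0,0],[0,0,0.8,0,0,0],[0,0,0.8,0,0,0],[0,0,0.8,0,0,0],[0,0,0.6,0,0,0],[0,0,0.5,0,0,0],[0,0,0.4,0,0,0],[0,0,0.25,0,0,0]]

```text
time_s: 16.52
eef_pos: [0.6018, 0.2082, 0.2802]
eef_rot: [-0.001, 0.053, 0.999, -0.001]
wrist_force: [-0.4, 0.1, -1.0]
opening: 1.001
grasp_force: 0.0
```

Emit:
send_rows:
  commands:
    - [[0,0,0,0,0,0],[0,0,0,0,0,0],[0,0,0,0,0,0],[0,0,0,0,0,0],[0,0,0,0,0,0],[0,0,0,0,0,0],[0,0,0,0,0,0]]
  jaw: 0

```text
time_s: 17.1
eef_pos: [0.6023, 0.2087, 0.2836]
eef_rot: [0.002, 0.053, 0.999, -0.0]
wrist_force: [0.2, 1.8, 5.5]
opening: 0.337
grasp_force: 60.0
```

Emit:
send_rows:
  commands:
    - [[0,0,-0.2,0,0,0],[0,0,-0.3,0,0,0],[0,0,-0.4,0,0,0],[0,0,-0.4,0,0,0],[0,0,-0.4,0,0,0],[0,0,-0.4,0,0,0],[0,0,-0.4,0,0,0],[0,0,-0.4,0,0,0]]

```text
time_s: 17.77
eef_pos: [0.6016, 0.2086, 0.3707]
eef_rot: [0.001, 0.053, 0.999, -0.001]
wrist_force: [-0.7, 0.1, -1.6]
opening: 0.338
grasp_force: 59.7
```

Emit:
send_rows:
  commands:
    - [[0,0,-0.5,0,0,0],[0,0,-0.5,0,0,0],[0,0,-0.5,0,0,0],[0,0,-0.5,0,0,0],[0,0,-0.5,0,0,0],[0,0,-0.5,0,0,0],[0,0,-0.4,0,0,0],[0,0,-0.3,0,0,0]]

```text
time_s: 18.43
eef_pos: [0.6016, 0.2088, 0.4823]
eef_rot: [0.001, 0.053, 0.999, -0.0]
wrist_force: [0.1, -1.1, -1.9]
opening: 0.338
grasp_force: 59.7
```

```bash
cat > fil.py <<'E'
from plan import *
p,r,o=cur(); print(p,RE.inv().apply(p-E0),r.as_matrix()[:,1],o["wrist_force"],o["opening"],o["grasp_force"],o["q"])
def fit(n):
    c=imaging.camera(n); rs=models.regions_of(c,"filter")
    if rs:
        P=cloud(c,rs[0]["region"]); m=np.median(P,0); P=P[np.linalg.norm(P-p+[0,0,.22],axis=1)<.13]
        for _ in range(4):
            v=np.linalg.svd(P-P.mean(0),full_matrices=False)[2]; d=abs((P-P.mean(0))@v[2]); P=P[d<.008]
        nrm=v[2]*np.sign(v[2][0]); print(n,rs[0]["confidence"],len(P),"normal",nrm,"yaw",np.degrees(np.arctan2(nrm[1],nrm[0])),"mean",P.mean(0),"z",np.percentile(P[:,2],[1,99]),"y",np.percentile(P[:,1],[1,99]))
    return c
E
python3 - <<'E'
from fil import *
c=fit("scene"); fit("top")
D=tool(np.pi/2,0); M=np.array([.57,-.175,p[2]])
rows([(M,D,16)])
cv2.imwrite("pics/s3.png",cv2.resize(c["image"],(800,600)))
E
```

```text
[0.6016 0.2088 0.4823] [ 0.0366 -0.0013  0.4823] [ 0.1058  0.9944 -0.0008] [ 0.1092 -1.0624 -1.9265] 0.3382663367630046 59.71475064754486 [ 0.1483  0.2662  1.3492 -0.0015  1.5237 -1.3165]
scene 0.72 2710 normal [ 0.9946 -0.1029  0.0113] yaw -5.906237226920168 mean [0.6068 0.2108 0.2663] z [0.2154 0.3349] y [0.1304 0.2877]
top 0.71 156 normal [ 0.9956 -0.0888 -0.0306] yaw -5.096152265833108 mean [0.5917 0.1811 0.2765] z [0.2201 0.3064] y [0.13   0.2841]
[[-0.019, -0.802, -0.004, -0.001, 0.0, -0.066], [-0.014, -0.802, -0.004, -0.001, 0.0, -0.066], [-0.009, -0.802, -0.004, -0.001, 0.0, -0.066], [-0.003, -0.802, -0.004, -0.001, 0.0, -0.066], [0.002, -0.802, -0.005, -0.001, 0.0, -0.066], [0.007, -0.802, -0.005, -0.001, 0.0, -0.066], [0.013, -0.802, -0.005, -0.001, 0.0, -0.066], [0.018, -0.802, -0.005, -0.001, 0.0, -0.066]]
[[0.023, -0.802, -0.005, -0.001, 0.0, -0.066], [0.028, -0.802, -0.005, -0.001, 0.0, -0.066], [0.034, -0.801, -0.005, -0.001, 0.0, -0.066], [0.039, -0.801, -0.005, -0.001, 0.0, -0.066], [0.044, -0.801, -0.005, -0.001, 0.0, -0.066], [0.05, -0.801, -0.005, -0.001, 0.0, -0.066], [0.055, -0.8, -0.005, -0.001, 0.0, -0.066], [0.06, -0.8, -0.005, -0.001, 0.0, -0.066]]
max 0.802
```

View pics/s3.png

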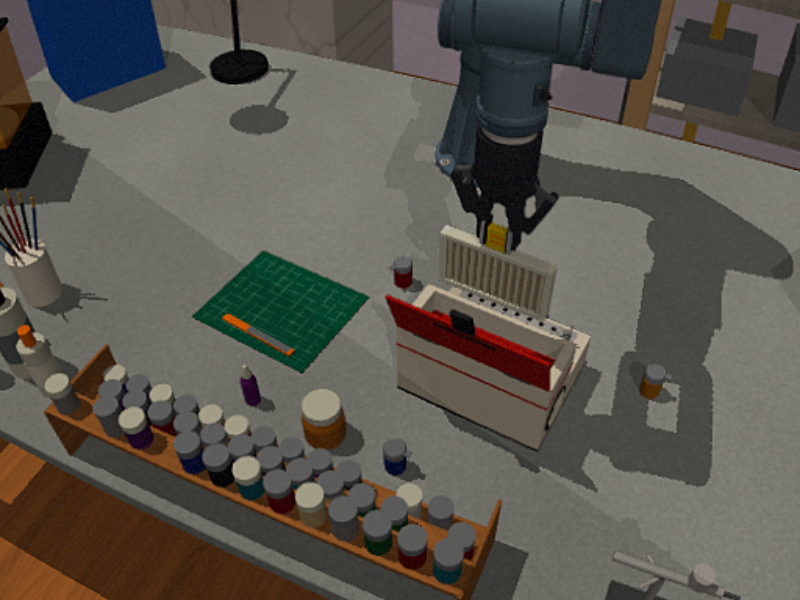

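The filter hangs clear of the housing at about (495,270), tab gripped and face at -5.9°. The flap is folded back and the bystanders are in place. Now I'll carry it to the mat, turning it square.

Emit:
send_rows:
  commands:
    - [[-0.01,-0.2,0,0,0,0],[-0.01,-0.4,0,0,0,-0.06],[-0.01,-0.6,0,0,0,-0.06],[-0.01,-0.7,0,0,0,-0.06],[0,-0.7,0,0,0,-0.06],[0,-0.7,0,0,0,-0.06],[0,-0.7,0,0,0,-0.06],[0.01,-0.7,0,0,0,-0.06]]

```text
time_s: 19.3
eef_pos: [0.5897, 0.0662, 0.4794]
eef_rot: [-0.0, 0.032, 0.999, -0.001]
wrist_force: [-0.4, -1.1, -2.0]
opening: 0.339
grasp_force: 59.7
```

Emit:
send_rows:
  commands:
    - [[0.02,-0.7,0,0,0,-0.06],[0.02,-0.7,0,0,0,-0.06],[0.03,-0.7,0,0,0,-0.06],[0.03,-0.7,0,0,0,-0.06],[0.04,-0.7,0,0,0,-0.06],[0.05,-0.7,0,0,0,-0.06],[0.05,-0.7,0,0,0,-0.06],[0.06,-0.7,0,0,0,-0.06]]

```text
time_s: 19.97
eef_pos: [0.5732, -0.1012, 0.4797]
eef_rot: [-0.0, 0.008, 1.0, -0.001]
wrist_force: [1.3, -0.5, -0.9]
opening: 0.335
grasp_force: 59.7
```

Emit:
send_rows:
  commands:
    - [[0.06,-0.7,0,0,0,-0.06],[0.06,-0.6,0,0,0,-0.06],[0.06,-0.5,0,0,0,-0.04],[0,-0.4,0,0,0,0],[0,-0.3,0,0,0,0],[0,-0.2,0,0,0,0],[0,-0.1,0,0,0,0],[0,0,0,0,0,0]]

```text
time_s: 20.63
eef_pos: [0.568, -0.1836, 0.4804]
eef_rot: [0.0, 0.0, 1.0, -0.001]
wrist_force: [0.3, 0.6, -2.3]
opening: 0.335
grasp_force: 59.7
```

Run:
```python
from fil import *
c=fit("scene"); fit("top")
rows([(np.array([.57,-.175,p[2]]),tool(np.pi/2,0),4)])
```

```text
[ 0.568  -0.1836  0.4804] [ 0.0446 -0.395   0.4804] [ 0.0003  1.     -0.0012] [ 0.3139  0.5963 -2.2543] 0.33497137592293474 59.7329968214035 [-0.511   0.1772  1.4587 -0.0008  1.5046 -2.0815]
scene 0.78 1902 normal [ 0.9999 -0.0016  0.0106] yaw -0.09375313189912751 mean [ 0.5731 -0.1796  0.263 ] z [0.2136 0.33  ] y [-0.2605 -0.1031]
top 0.84 327 normal [ 0.9979 -0.0523 -0.0385] yaw -2.999716777011772 mean [ 0.5609 -0.1376  0.272 ] z [0.2153 0.3044] y [-0.2041 -0.1017]
[[-0.016, 0.063, 0.002, -0.003, 0.002, 0.002], [-0.016, 0.063, 0.002, -0.003, 0.002, 0.002], [-0.016, 0.063, 0.002, -0.003, 0.002, 0.002], [-0.016, 0.063, 0.002, -0.003, 0.002, 0.002]]
max 0.063
```

Emit:
send_rows:
  commands:
    - [[0,0,0,0,0,0],[0,0,0,0,0,0],[0,0,0,0,0,0],[0,0,0,0,0,0],[0,0,0,0,0,0],[0,0,0,0,0,0]]

```text
time_s: 21.33
eef_pos: [0.568, -0.1832, 0.4806]
eef_rot: [0.0, -0.0, 1.0, -0.001]
wrist_force: [-0.2, 0.5, -1.8]
opening: 0.34
grasp_force: 59.7
```

Run:
```python
from fil import *
c=fit("scene")
im=c["image"].astype(int); red=(im[...,2]>60)&(im[...,1]<45)&(im[...,0]<45)
Q=RE.inv().apply(cloud(c,red)-E0); Q=Q[(Q[:,2]>.165)&(abs(Q[:,1])<.13)&(abs(Q[:,0]-.1)<.1)]; print("flap",np.pi/2+np.arctan(np.polyfit(Q[:,2],Q[:,0],1)[0]))
t=imaging.camera("top"); W=RE.inv().apply(cloud(t,t["image"].max(2)<45)-E0); W=W[(abs(W[:,2]-.05)<.012)&(abs(W[:,1])<.045)&(abs(W[:,0]+.13)<.03)]
print("pull x min/med",np.percentile(W[:,0],[2,50]) if len(W) else None)
cv2.imwrite("pics/f.png",np.hstack([cv2.resize(c["image"],(400,300)),cv2.resize(t["image"],(400,300))]))
```

```text
[ 0.568  -0.1832  0.4806] [ 0.0446 -0.3946  0.4806] [-0.0001  1.     -0.0013] [-0.2471  0.4892 -1.8348] 0.3395304810021241 59.73310589790344 [-0.5105  0.1767  1.4589 -0.0007  1.5046 -2.0813]
scene 0.73 1935 normal [ 1.     -0.001   0.0091] yaw -0.05575474736177398 mean [ 0.5731 -0.1796  0.2639] z [0.2133 0.3321] y [-0.26   -0.1031]
flap 1.874417662174992
pull x min/med [-0.1205 -0.1133]
```

View pics/f.png

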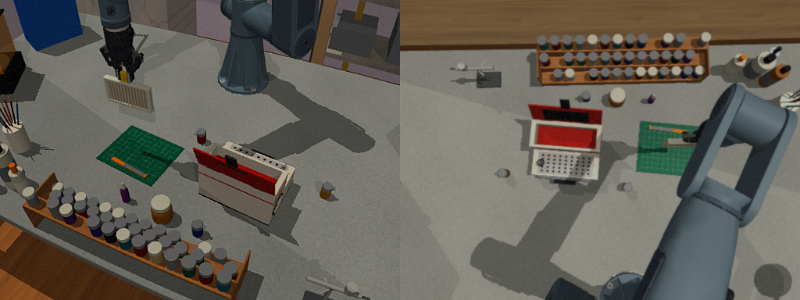

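In both views the filter hangs upright over the mat, at (128,92) left and about (685,135) right. The drawer is home (pull edge measured 120.5 mm from the extractor's centre, 121 mm when home), the flap is at 1.87 rad and the bystanders haven't moved.

```bash
python3 -c "
from bench import ctrl; print(ctrl.hand_in())"
```

```text
the job is handed in; nothing more can be done
None
```

I handed the job in with the drawer fully home, the flap folded back to about 1.87 rad, and the filter held upright and square to you about 21 cm above the mat; the paints, jar, stick and miniature looked unmoved in the last pictures.

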